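Press the widest tin's lid shut on the craft bench

ROBOT

A 6-joint arm with a two-finger parallel gripper is mounted at the origin on the work surface. World frame = base frame: x ahead of the robot, y to its left, z up, the work surface at z = 0. Lengths are in mm, angles in rad, forces in N, time in s.
With the tool pointing down it reaches from about 300 to 775 mm from the base axis. Payload 14.6 kg.
Tool frame: the origin (TCP) lies on the centre line of the jaws, within the pads' length; the fingertips stand 19 mm ahead of it and the grasp point (between the pads) is the TCP (bot.tip_reach is the distance from the TCP to the fingertips, in mm); y points along the fingers, x is the direction in which the jaws open and shut, and the axes are right-handed (so a half turn about y gives the same grasp; the last joint's range is limited). The gripper opens to 85 mm and grips with 20 to 120 N. Pads are 22 mm wide; open, the fingers measure 114 mm over their backs; the gripper's body (76 mm by 85 mm) begins 54 mm behind the grasp point. The pads swing forward as they close: fully open they stand 13 mm farther back than shut.
Start: joints at [1.083, 0.3, 1.521, -0, 1.321, -0.067], TCP at [224.666, 502.011, 250.281] pointing down, gripper open.
Joint ranges: [-3.03, 3.03], [-0.79, 2.21], [0.23, 2.52], [-1.04, 4.18], [0, 3.07], [-2.55, 2.55]. Speed limits (rad/s): [2.22, 2.22, 2.57, 3.14, 3.14, 3.14].

INTERFACE

Orientations are given as a unit quaternion [w, x, y, z].
In Python, from rig import bot gives the robot as it stands. Calls block until the motion is done:
- bot.move_to(position, orientation): joint-space move of the TCP to a pose.
- bot.servo_line(position, attitude=None, speed=150, until_force=None): straight line of the TCP; attitude=None keeps the orientation; speed is the mean speed in mm/s. With until_force (N) it stops when the force on the tool has changed by that much, and returns True; else False.
- bot.move_joints(angles): joint-space move.
- bot.move_gripper(opening, grip_force=None): finger opening in mm; grip_force is the grip in N (None keeps the last); returns when the fingers have stopped.
- bot.dwell(seconds).
- bot.ik(position, orientation): joint angles nearest the present ones, or None.
- bot.read_state(): the state.
- bot.read_camera(name): name is "scene" or "top" or "wrist"; returns a dict with "image" (384x512x3 uint8, blue, green, red), "depth" (384x512 float32, mm along the optical axis (not along the pixel's ray), 0 where there is no reading), "fovy" (degrees; the focal length in pixels is half the picture's height over the tangent of half this angle, whatever the lens; pixels are square), "cx", "cy" (the principal point, pixels), "eye" and "attitude" of the camera in the world; the wrist camera has in their place "mount" (4x4, takes a point from camera to tool coordinates, whose origin is the TCP and whose axes are the tool frame's). Camera axes: x right, y down, z forward; pixel columns grow to the right and rows downward; lengths in mm; the calibration is good to about 2 mm. A picture is of the moment at which its call begins: read the wrist's pose just before it.
A pose or a line that the arm cannot do raises bot.MotionError and nothing moves.
- bot.finish_job(): hands the job in, once; it reports no verdict.
The state is a dict: "clock": time; "joint_positions": joint angles; "qvel": joint speeds; "effort": joint torques, N m; "ee_pos": TCP position; "tool_rot": TCP orientation; "ft_force": force on the tool from outside, world axes, zero at the start; "moment": the same for the moment, N m; "grip_width": finger opening in mm.
Only numpy, scipy, OpenCV 4.12 (cv2) and the standard library are available. Lean on these libraries where they do the work, as an engineer would, in place of code of your own. Each camera call takes 0.05 s, during which the arm holds its last target.

TASK

Four plain bare-metal tins stand among the craft things with their push-in lids still sticking up. With the fingertips, gently press the lid of the widest round tin down until it is fully home, keep it pressed for two seconds so that the seal takes, then lift your fingers away. Do not lift or shift that tin, leave the other tins untouched with their lids up, and disturb nothing else.

Things in the scene. Friction and masses are not known exactly. Their poses are not given: they have to be found in the camera images.
- tin_wide: the widest round tin: a plain bare-metal cylinder 100 mm across and 70 mm high without its lid, loose on the bench, 0.3 to 0.7 kg; origin at the centre of its underside, z up. Its flat lid, also 100 mm across and 6 mm thick, stands 8 mm clear of it on a narrower dark neck, so that its top is about 84 mm above the bench
- tin_medium: round bare-metal tin, 72 mm across, 82 mm high, same kind of raised lid 72 mm across (lid top about 96 mm above the bench); origin at the centre of its underside
- tin_slim: round bare-metal tin, 56 mm across, 92 mm high, same kind of raised lid 56 mm across (lid top about 106 mm above the bench); origin at the centre of its underside
- tin_square: square bare-metal tin, 72 by 72 mm, 66 mm high, same kind of raised lid, square (lid top about 80 mm above the bench); origin at the centre of its underside
- wide_top (a point): centre of the upper face of the widest tin's lid; it goes down with the lid (84 mm above the bench when raised, 76 mm when home)
- lid_wide (a joint): joint value of the widest round tin's lid in m: 0 = standing up 8 mm clear of its tin, 0.008 = pressed fully home; all lids start between 0 and 0.001. It slides straight down with about 4 N of friction, stays where it is left, and stops dead when home.
- lid_medium (a joint): joint value of the medium round tin's lid in m: 0 = standing up 8 mm clear of its tin, 0.008 = pressed fully home; all lids start between 0 and 0.001. It slides straight down with about 4 N of friction, stays where it is left, and stops dead when home.
- lid_slim (a joint): joint value of the slim round tin's lid in m: 0 = standing up 8 mm clear of its tin, 0.008 = pressed fully home; all lids start between 0 and 0.001. It slides straight down with about 4 N of friction, stays where it is left, and stops dead when home.
- lid_square (a joint): joint value of the square tin's lid in m: 0 = standing up 8 mm clear of its tin, 0.008 = pressed fully home; all lids start between 0 and 0.001. It slides straight down with about 4 N of friction, stays where it is left, and stops dead when home.
- spool: wooden thread spool, empty, standing, 44 mm across, 58 mm high; origin under its centre
- bowl: white ceramic bowl, 84 mm across, 35 mm high; origin under its centre
- jar: amber glass jar with a brass-coloured cap, 60 mm across, 75 mm high; origin under its centre
- cup: terracotta cup, 68 mm across, 70 mm high; origin under its centre
- glue: yellow glue bottle with a pointed nozzle, 60 mm across, 160 mm high, to the left of the tins; origin under its centre
- brush: brush lying behind the tins; origin on its underside
- block: dark wooden block 90 by 45 by 30 mm, to the right of the tins; origin under its centre

How it is judged:
By the outcome, as a careful person would: the job done as asked, in the order asked, and still so for the second after the job is handed in, with the robot touching nothing.
It also fails if it takes over 37 s, if anything falls off the work surface, if the arm or the gripper's body presses on something with over 40 N, if the wrist force passes 120 N, or if a joint passes its speed limit or range.

## Working session

There is one attempt and no reset: what is moved stays moved. The work goes in short steps, each a Python script; the robot and the scene stay as the last script left them, time stands still between calls to the robot, and variables do not carry over. Pictures are saved under pics/ and viewed, and the job is handed in when it is done.

```bash
mkdir -p pics; ls
python3 - <<'E'
from rig import bot
import cv2,numpy as np
s=bot.read_state();print(s['clock'],s['ee_pos'],s['tool_rot'],s['grip_width'],s['ft_force'],bot.tip_reach)
for n in['top','scene']:
    c=bot.read_camera(n);cv2.imwrite(f'pics/{n}0.png',c['image']);np.savez(f'{n}0.npz',**c)
    print(n,c['fovy'],c['cx'],c['cy'],c['eye'],c['attitude'],[k for k in c])
E
```

```text
pics
0.0 [224.57459988 501.83020657 249.7082554 ] [-0.59319915  0.59360093  0.38418112 -0.38491244] 85.53180189394197 [-0.23373541 -0.02003837 -0.28288106] 19.0
top 44.38875660471931 248.24415203338063 188.875990169068 [ 401.10410631   -1.59423213 1252.04978734] [ 0.05072119 -0.69680367  0.71311814 -0.05791836] ['image', 'depth', 'fovy', 'cx', 'cy', 'eye', 'attitude']
scene 54.66539595116467 252.1331578712041 195.64691724175373 [1548.65046135  -99.70713006  719.75083596] [-0.35558087  0.6367481   0.60328496 -0.3227404 ] ['image', 'depth', 'fovy', 'cx', 'cy', 'eye', 'attitude']
```

View pics/top0.png

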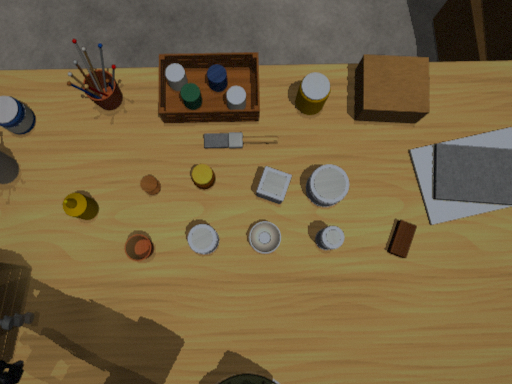

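View pics/scene0.png

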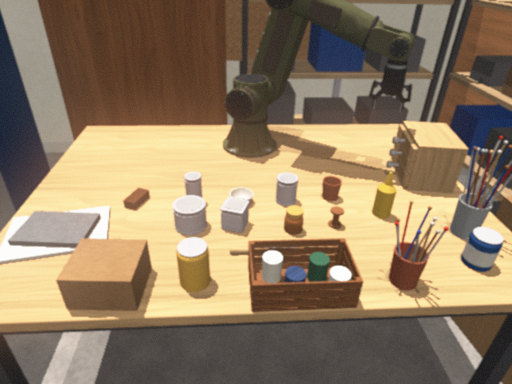

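The top view shows the wide tin at about (328,185). The square tin is at (273,185), the slim tin at (331,238), the bowl at (265,237) and the medium tin at (203,239). Next I'll measure the lid tops.

```bash
cat > h.py <<'E'
import numpy as np,cv2
from scipy.spatial.transform import Rotation as R
def rot(q): return R.from_quat([q[1],q[2],q[3],q[0]]).as_matrix()
def cloud(c):
    d=c['depth'].astype(float);h,w=d.shape;f=h/2/np.tan(np.radians(float(c['fovy']))/2)
    u,v=np.meshgrid(np.arange(w),np.arange(h))
    P=np.stack([(u-c['cx'])/f*d,(v-c['cy'])/f*d,d],-1)
    return P@rot(c['attitude']).T+c['eye']
E
python3 - <<'E'
from h import *
c=np.load('top0.npz');P=cloud(c);d=c['depth']
print('bench z',np.median(P[270:300,300:380,2]))
for n,(u,v) in dict(wide=(328,185),square=(273,185),slim=(331,238),bowl=(265,237),med=(203,239),block=(402,238),jar=(203,176)).items():
    z0=np.median(P[v-3:v+4,u-3:u+4,2])
    m=(np.abs(P[...,2]-z0)<5)&(d>0)
    m=m.astype(np.uint8);k,l,st,ce=cv2.connectedComponentsWithStats(m);i=l[v,u]
    pts=P[l==i];(cx,cy),r=cv2.minEnclosingCircle(pts[:,:2].astype(np.float32))
    print(n,z0.round(1),pts.mean(0).round(1),(round(cx,1),round(cy,1)),round(r,1),st[i])
c=np.load('scene0.npz');P=cloud(c);d=c['depth']
Z=P[...,2]
m=(np.abs(Z-84)<6)&(d>0);k,l,st,ce=cv2.connectedComponentsWithStats(m.astype(np.uint8))
for i in range(1,k):
    if st[i][4]>60: print(ce[i].round(),st[i][4],P[l==i].mean(0).round(1),(np.ptp(P[l==i],axis=0)).round(1))
from rig import bot
print(rot(bot.read_state()['tool_rot']).round(3))
E
```

```text
bench z 0.32645943778936726
wide 84.2 [ 592.5 -220.5   83.9] (592.8, -220.9) 50.2 [ 310  164   40   39 1170]
square 80.5 [596.8 -81.1  80. ] (596.9, -81.2) 48.9 [257 166  35  35 771]
slim 106.4 [ 457.1 -218.2  105.8] (457.5, -218.7) 27.8 [322 225  23  23 399]
bowl 6.3 [464.1 -57.5   7.5] (464.5, -56.7) 25.6 [255 228  19  19 208]
med 96.4 [461.7 100.1  96.3] (462.3, 100.5) 35.8 [188 224  29  29 653]
block 30.1 [ 451.9 -414.3   30. ] (452.1, -414.7) 48.7 [390 220  27  38 597]
jar 75.9 [625.9 100.8  75.8] (626.0, 100.3) 26.8 [192 164  21  20 327]
[12. 97.] 65 [ -453.8 -1223.3    84.1] [269.7  12.7  11.6]
[143.  92.] 344 [-525.3 -558.7   83.8] [ 33.3 896.6  12. ]
[250. 134.] 100 [62.6 -2.5 83.5] [ 60.7 157.8  11.7]
[429. 170.] 188 [403.9 627.7  83.9] [171.6 176.4  11.8]
[287. 184.] 72 [486.2  96.1  82.3] [52.8 68.7  8.3]
[189. 204.] 501 [ 599.5 -220.7   84.5] [101.4  97.9  10.6]
[235. 205.] 310 [601.6 -81.5  80.5] [86.1 86.8  5.6]
[470. 216.] 111 [690.8 618.1  84. ] [64.7 74.9 11.6]
[485. 245.] 141 [824.6 581.2  84.2] [63.9 68.4 11.5]
[308. 265.] 930 [876.9  92.8  84.6] [164.8 260.5  12. ]
[106. 281.] 367 [ 909.1 -385.9   84.1] [148.7 179.   11.9]
[408. 264.] 122 [887.7 342.4  83.9] [60.1 70.  11.8]
[194. 266.] 115 [ 869.9 -187.4   84.1] [43.3 76.  11.6]
[[ 0.408 -0.    -0.913]
 [ 0.913 -0.001  0.408]
 [-0.001 -1.     0.   ]]
```

Run:
```python
from rig import bot
from h import *
s=bot.read_state();M=rot(s['tool_rot'])
x,y=593.5,-220.8
da=np.arctan2(y,x)-np.arctan2(s['ee_pos'][1],s['ee_pos'][0])
# exact vertical
yaw=np.arctan2(M[1,0],M[0,0])+da
X=np.array([np.cos(yaw),np.sin(yaw),0]);Y=np.array([0,0,-1.]);N=np.column_stack([X,Y,np.cross(X,Y)])
q=R.from_matrix(N).as_quat();q=[q[3],q[0],q[1],q[2]]
print(q,bot.ik([x,y,230],q),bot.ik([x,y,95],q))
bot.move_gripper(0,20)
bot.move_to([x,y,230],q)
bot.servo_line([x,y,130],speed=120)
bot.dwell(.3)
s=bot.read_state();print(s['clock'],s['ee_pos'],s['grip_width'],s['ft_force'])
for n in['scene','wrist']:
    c=bot.read_camera(n);cv2.imwrite(f'pics/{n}1.png',c['image']);np.savez(f'{n}1.npz',**c)
```

```text
[np.float64(-0.6959253183859923), np.float64(0.6959253183859923), np.float64(-0.1252515518041805), np.float64(0.1252515518041805)] [-4.13994660e-01  5.02408867e-01  1.28747028e+00 -4.44089210e-16
  1.35171350e+00 -5.78505544e-02] [-4.13994660e-01  6.38716384e-01  1.40692937e+00 -4.44089210e-16
  1.09594690e+00 -5.78505544e-02]
5.0083 [ 593.62154449 -220.84507325  130.40565635] -0.1584413562876675 [ 0.19726648 -0.39300941 -0.32045558]
```

Run:
```python
import cv2,numpy as np
a=cv2.imread('pics/scene1.png')[130:280,120:320];a=cv2.resize(a,None,fx=2,fy=2)
b=cv2.imread('pics/wrist1.png');b=cv2.resize(b,(400,300))
cv2.imwrite('pics/v1.png',np.hstack([a,b]))
```

```text
(no output)
```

View pics/v1.png

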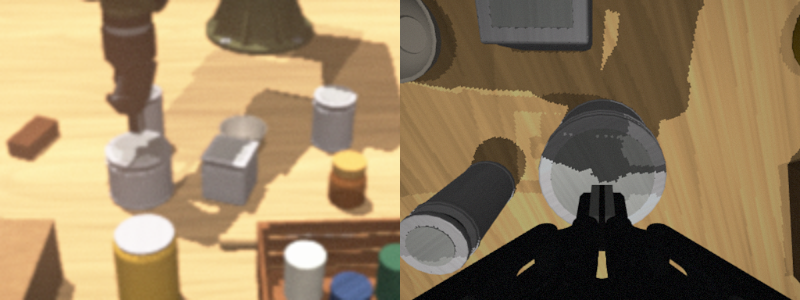

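In the left half the closed fingertips hang over the wide lid. In the right half (wrist view) they show at about (600,200), over the lid and clear of the slim tin at lower left. Now I'll press slowly under force control.

Run:
```python
from rig import bot
x,y=593.5,-220.8
def st(t):
    s=bot.read_state();print(t,round(s['clock'],2),s['ee_pos'].round(2),s['ft_force'].round(2));return s
bot.servo_line([x,y,107],speed=40);s0=st('pre')
r=bot.servo_line([x,y,98],speed=10,until_force=10);s=st(f'A {r}')
if not r:
    r=bot.servo_line([x,y,90],speed=6,until_force=12);s=st(f'B {r}')
bot.dwell(.2);st('hold')
```

```text
pre 5.83 [ 593.61 -220.84  107.12] [0.46 0.65 0.07]
A False 6.88 [ 593.53 -220.8    98.01] [-0.27  0.71  2.38]
B True 7.6 [ 593.57 -220.82   95.08] [-0.62 -0.33  5.41]
hold 7.8 [ 593.56 -220.81   95.06] [-1.7   0.39  6.67]
```

Run:
```python
from rig import bot
x,y=593.5,-220.8
def st(t):
    s=bot.read_state();print(t,round(s['clock'],2),s['ee_pos'].round(2),s['ft_force'].round(2));return s
r=bot.servo_line([x,y,93.5],speed=4,until_force=10);st(f'C {r}')
for i in range(6):
    bot.dwell(.5);st('hold')
```

```text
C True 8.08 [ 593.53 -220.81   95.03] [-1.69  0.06  6.51]
hold 8.58 [ 593.56 -220.8    95.04] [-1.58  0.87  6.06]
hold 9.08 [ 593.56 -220.81   95.07] [-1.62  1.13  6.08]
hold 9.58 [ 593.57 -220.81   95.07] [-1.94  0.72  5.42]
hold 10.08 [ 593.56 -220.83   95.08] [-1.61  0.65  6.26]
hold 10.58 [ 593.55 -220.85   95.04] [-1.02  0.27  6.54]
hold 11.08 [ 593.55 -220.83   95.06] [-1.38 -0.64  6.06]
```

The lid is against its stop with a steady 6 N or so. I'll press very slightly firmer for a clear margin over the 4 N friction, hold, then lift off.

Run:
```python
from rig import bot
from h import *
x,y=593.5,-220.8
def st(t):
    s=bot.read_state();print(t,round(s['clock'],2),s['ee_pos'].round(2),s['ft_force'].round(2));return s
z=95.0
for i in range(4):
    z-=.2; bot.servo_line([x,y,z],speed=2); f=st(z)['ft_force'][2]
    if f>9: break
for i in range(5):
    bot.dwell(.5);st('hold')
bot.servo_line([x,y,100],speed=10);st('off')
bot.servo_line([x,y,230],speed=100)
bot.move_to([420,-480,300],[float(v) for v in bot.read_state()['tool_rot']])
bot.dwell(.3);st('away')
for n in['top','scene']:
    c=bot.read_camera(n);cv2.imwrite(f'pics/{n}2.png',c['image']);np.savez(f'{n}2.npz',**c)
P0=cloud(np.load('top0.npz'))
P=cloud(c:=np.load('top2.npz'))
for n,(u,v) in dict(wide=(328,185),square=(273,185),slim=(331,238),bowl=(265,237),med=(203,239),block=(402,238),jar=(203,176)).items():
  o=[]
  for Q in(P0,P):
    z0=np.median(Q[v-3:v+4,u-3:u+4,2]);m=(np.abs(Q[...,2]-z0)<4).astype(np.uint8)
    k,l=cv2.connectedComponents(m);p=Q[l==l[v,u]];o.append((p.mean(0)).round(1))
  print(n,*o)
```

```text
94.8 11.33 [ 593.54 -220.82   95.04] [-0.82  0.85  6.84]
94.6 11.58 [ 593.59 -220.85   95.06] [-3.01  1.4   8.42]
94.39999999999999 11.83 [ 593.58 -220.84   95.05] [-2.99  2.08  9.16]
hold 12.33 [ 593.63 -220.85   95.08] [-3.37  2.02  9.88]
hold 12.83 [ 593.6  -220.83   95.04] [-3.98  1.16 10.15]
hold 13.33 [ 593.61 -220.84   95.07] [-4.19  1.38  9.13]
hold 13.83 [ 593.6  -220.84   95.05] [-3.52  1.    9.71]
hold 14.33 [ 593.59 -220.83   95.02] [-4.58  1.78 10.86]
off 15.04 [ 593.48 -220.78   99.9 ] [-0.21 -0.26 -0.05]
away 18.01 [ 420.51 -479.53  299.88] [-0.45  0.64  0.57]
wide [ 592.5 -220.1   83.9] [ 592.7 -220.2   76.6]
square [597.1 -81.2  80.1] [596.7 -81.6  80. ]
slim [653.5 -36.7 -97.7] [ 457.2 -218.   106.2]
bowl [464.4 -57.2   7.2] [465.2 -56.2   5.8]
med [461.8  99.9  96.3] [462.  100.   96.5]
block [ 451.7 -414.2   30. ] [665.6  -4.9 -30.6]
jar [625.8 100.6  75.8] [626.6 101.1  75.5]
```

View pics/scene2.png

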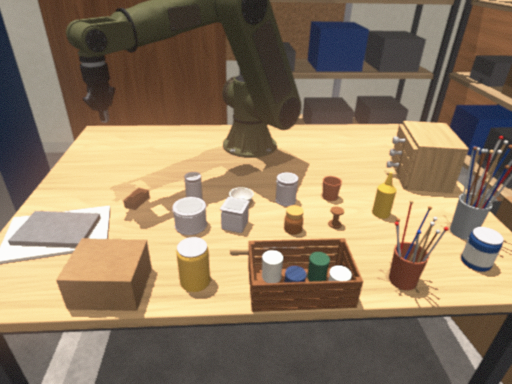

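The wide tin at (190,215) now has its lid down. The other tins, the block at (137,199) and everything else are in place, and the arm is clear.

```bash
python3 -c "
from rig import bot
bot.finish_job();print(bot.read_state()['clock'])"
```

```text
the job is handed in; nothing more can be done
the job is handed in; nothing more can be done
```

The widest round tin's lid is pressed fully home, and I handed the job in at about 18 s on the robot's clock, well inside 37 s.

- **Press:** I pushed the lid down with the closed fingertips until it stopped, with the fingertips at about 76 mm above the bench. I held it there for about 6 s, at roughly 6 N and then 9–11 N for the last 2.5 s, and lifted straight off. The force read about zero after lifting.
- **Wide tin:** The top camera put its lid top at 83.9 mm before and 76.6 mm after, which matches 84 and 76 within the calibration. The tin's position was unchanged to 0.2 mm.
- **Other things:** The square, slim and medium lids are still up at 80.0, 106.2 and 96.5 mm, and their tins have not moved. The bowl and jar moved by no more than about 1 mm in the measurements, which is within the camera's error. I only checked the rest by eye in the final scene picture.
- **Checks that failed:** In the before/after comparison, the slim tin's "before" value came out wrong because the pixel mask picked up the background. Its first measurement, (457, -218, 106), agrees with the final one. The arm or its shadow spoiled the block's "after" value in the top view, but the scene view shows the block in its place.

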